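# Click-test the canister lids and stock the hang-on rail basket

## Task

First hang the empty basket on the rail, both hooks over the upper bar, so there is a place for the good canisters. Then try every canister on the worktop by clicking its lid button fully down: if the button stays down the lid seals, so stand that canister in the basket with its button down; if it comes back up the lid is faulty, so set that canister aside, standing in the wooden tray. Leave the mug, the tin and the jar as they are.

Things in the scene. Friction and masses are not known exactly. Their poses are not given: they have to be found in the camera images.
- basket: hang-on rail basket, 0.4 kg, open on top, 206 mm wide, starts standing on the worktop. Origin: underside, middle of the inner space; own +x from the wooden front board to the back wall, y along the width, z up. Inside 70 mm (x) by 200 mm (y), floor 3 mm thick. Side walls 36 mm high; back wall 50 mm high, rear face at x = 0.038, with two hooks behind it. Held at the front board
- basket_grip (a point): top edge of the basket's wooden front board, at its middle: x = -0.040, y = 0, z = 0.050 in the basket's frame. The board is 10 mm thick (x), 50 mm high and is the place to pinch from above, one finger inside the basket
- basket_hook (a point): midway between the two hooks, inside the top of their bend: x = 0.045, y = 0, z = 0.058 in the basket's frame. Sheet hooks 20 mm wide at y = -0.075 and 0.075, top at z = 0.061; the gap behind the back wall is 14 mm at the top and flares to 24 mm at the outer legs' lower ends (z = 0.025). Hung, this point lies on top of the upper bar
- basket_floor (a point): middle of the basket's inner floor, 3 mm above its underside; axes as the basket's. Three canisters fit side by side along y
- rail: steel rail stand fixed on the worktop: two level round bars 12 mm thick, 260 mm long, along its own y, one above the other between two posts (16 mm thick, capped at 123 mm) with flat feet 90 x 34 x 8 mm. Origin on the worktop under the middle of the upper bar; its -x side faces the robot. The hung basket is on that side, its underside about 45 mm above the worktop
- rail_mid (a point): middle of the upper bar, on its axis, 97 mm above the worktop; axes as the rail's. The lower bar's axis is 40 mm below it and 2 mm nearer the robot: the hung basket's back leans on it
- tray: low wooden tray fixed on the worktop, 120 mm (its own x) by 180 mm (y) outside, 18 mm high, walls 7 mm, with a wire handle at each short side reaching 34 mm high. Origin: centre of its underside
- tray_floor (a point): middle of the tray's inner floor, 7 mm above the worktop; axes as the tray's
- mug_5: bystander: dotted mug, 97 mm tall, to be left alone; origin at the centre of its underside
- tin_1: bystander: low food tin 75 mm across, 58 mm tall, to be left alone; origin at the centre of its underside
- jar_1: bystander: glass jar with dark lid 65 mm across, 86 mm tall, to be left alone; origin at the centre of its underside
- canister_a: storage canister, one of up to five exactly alike (some absent): upright cylinder 60 mm across with brown contents and a white lid, 100 mm tall to the top of the lid, about 0.2 kg. Origin: centre of its underside, z up. In the middle of the lid a round grey push button, 33 mm across, its top 14 mm above the lid when up
- canister_b: storage canister, one of up to five exactly alike (some absent): upright cylinder 60 mm across with brown contents and a white lid, 100 mm tall to the top of the lid, about 0.2 kg. Origin: centre of its underside, z up. In the middle of the lid a round grey push button, 33 mm across, its top 14 mm above the lid when up
- canister_c: storage canister, one of up to five exactly alike (some absent): upright cylinder 60 mm across with brown contents and a white lid, 100 mm tall to the top of the lid, about 0.2 kg. Origin: centre of its underside, z up. In the middle of the lid a round grey push button, 33 mm across, its top 14 mm above the lid when up
- canister_d: storage canister, one of up to five exactly alike (some absent): upright cylinder 60 mm across with brown contents and a white lid, 100 mm tall to the top of the lid, about 0.2 kg. Origin: centre of its underside, z up. In the middle of the lid a round grey push button, 33 mm across, its top 14 mm above the lid when up
- canister_e: storage canister, one of up to five exactly alike (some absent): upright cylinder 60 mm across with brown contents and a white lid, 100 mm tall to the top of the lid, about 0.2 kg. Origin: centre of its underside, z up. In the middle of the lid a round grey push button, 33 mm across, its top 14 mm above the lid when up
- button_a (a joint): how far canister_a's lid button is down, m: 0 = up (14 mm above the lid; all start so), 0.012 = fully down (2 mm above it), hard stop there. Pressing takes up to 6 N. A sound lid's button snaps over half-way and stays fully down when let go; a faulty lid's comes back up when let go and stands about 9 mm above the lid (0.005). Only pressing tells which
- button_b (a joint): how far canister_b's lid button is down, m: 0 = up (14 mm above the lid; all start so), 0.012 = fully down (2 mm above it), hard stop there. Pressing takes up to 6 N. A sound lid's button snaps over half-way and stays fully down when let go; a faulty lid's comes back up when let go and stands about 9 mm above the lid (0.005). Only pressing tells which
- button_c (a joint): how far canister_c's lid button is down, m: 0 = up (14 mm above the lid; all start so), 0.012 = fully down (2 mm above it), hard stop there. Pressing takes up to 6 N. A sound lid's button snaps over half-way and stays fully down when let go; a faulty lid's comes back up when let go and stands about 9 mm above the lid (0.005). Only pressing tells which
- button_d (a joint): how far canister_d's lid button is down, m: 0 = up (14 mm above the lid; all start so), 0.012 = fully down (2 mm above it), hard stop there. Pressing takes up to 6 N. A sound lid's button snaps over half-way and stays fully down when let go; a faulty lid's comes back up when let go and stands about 9 mm above the lid (0.005). Only pressing tells which
- button_e (a joint): how far canister_e's lid button is down, m: 0 = up (14 mm above the lid; all start so), 0.012 = fully down (2 mm above it), hard stop there. Pressing takes up to 6 N. A sound lid's button snaps over half-way and stays fully down when let go; a faulty lid's comes back up when let go and stands about 9 mm above the lid (0.005). Only pressing tells which
There are look-alikes about, which are no part of the job. What is shaped like the canister_b but yellow is not meant.

How it is judged:
By the outcome, as a careful person would: the job done as asked, in the order asked, and still so for the second after the job is handed in, with the robot touching nothing.
Of canister_a, canister_b, canister_c, canister_d, canister_e only 3 to 5 are there at a start; the rules pass over those that are not, and their reading is None.
At some moment in a run one of canister_a, canister_b, canister_c, canister_d, canister_e may be knocked a few centimetres aside while the robot is not near it.
It also fails if it takes over 210 s, if anything falls off the work surface, if the arm or the gripper's body presses on something with over 40 N, if the wrist force passes 120 N, or if a joint passes its speed limit or range.

## Robot

A 7-joint arm with a two-finger parallel gripper is mounted at the origin on a cart in front of the work surface, level with it; the furniture and walls round the work are solid. World frame = base frame: x ahead of the robot, y to its left, z up, the work surface at z = 0. Lengths are in m, angles in rad, forces in N, time in s.
With the tool pointing down it reaches from about 0.425 to 1.025 m from the base axis. Payload 9.4 kg.
Tool frame: the origin (TCP) lies at the very end of the fingers, on their centre line; the grasp point (between the pads) lies 19 mm behind it; z points along the fingers, y is the line along which they close (so a half turn about z gives the same grasp; the last joint's range is limited). The gripper opens to 93 mm and grips with 3 to 60 N. Pads are 15 mm wide; open, the fingers measure 128 mm over their backs; the gripper's body (75 mm by 188 mm) begins 65 mm behind the grasp point.
Start: joints at [-1.396, 0.599, -0.003, 1.599, 0.002, 0.943, -0.08], TCP at [0.181, 0.702, 0.219] pointing down, gripper open.
Joint ranges: [-2.57, 2.57], [-0.35, 1.97], [-1.29, 1.29], [0.11, 2.56], [-1.05, 4.19], [0.11, 1.86], [-2.63, 2.63]. Speed limits (rad/s): [2.22, 2.22, 3.01, 3.01, 3.14, 3.14, 3.14].

## Interface

Orientations are given as a rotation vector (axis times angle).
In Python, from workcell import bot, viewer gives the robot as it stands.
- The arm moves only by the tool servo_tool, never from a script. Its argument "rows" is text: rows parted by semicolons, each of 5 numbers parted by spaces: the finger opening in m, from 0 to 0.093, then the shift along the tool's x, y, z in m, then the turn about the tool's z in rad. A call has 1 to 12 rows; each row shifts and turns the commanded pose from where the row before left it, along the tool's axes as they then stand; what a row does not reach is not made up. A row lasts 1/12 s, in which the tool goes at most 41.7 mm and 7.16 degrees, less where a joint would pass 70% of its speed; a pose out of reach is approached as far as the arm can. A call is refused whole if a number of a shift passes 0.0417 or a number of a turn 0.125, either way. A call with a gripper value outside its range is refused whole. The fingers move at their own pace and stop on an object; the grip force is fixed at half the most. Time passes only in rows, so rows that do not move let the fingers close. It gives the time, the measured TCP pose, the force, the opening and the grip force at its end, in the units of the state.
- bot.read_state(): the state, without advancing time (a new reading comes with each control period).
- viewer.read_camera(name): name is "scene" or "top" or "wrist"; returns the picture (384x512x3 uint8, red, green, blue); there is no depth.
- viewer.camera_info(name): a dict with "camera_matrix" (3x3 intrinsics, pixels), "R" (3x3) and "t" (3): a world point X has camera coordinates R X + t; the wrist camera has in their place "hand_eye" (4x4, takes a point from camera to tool coordinates, whose origin is the TCP and whose axes are the flange's). Camera axes: x right, y down, z forward; pixel columns grow to the right and rows downward; lengths in m; the calibration is good to about 2 mm. A picture is of the moment at which its call begins: read the wrist's pose just before it. camera_info takes no time and is no camera call.
- bot.finish_job(): hands the job in; it is judged then, once.
The state is a dict: "time": time; "joints": joint angles; "joint_vel": joint speeds; "tau": joint torques, N m; "tcp_pos": TCP position; "eef_rot": TCP orientation; "contact_force": force on the tool from outside, world axes, zero at the start; "torque": the same for the moment, N m; "width": opening from 0.0 (shut) to 1.0 (fully open); "grasp_force": force on a finger pad.
Only numpy, scipy, OpenCV 4.12 (cv2) and the standard library are available. Lean on these libraries where they do the work, as an engineer would, in place of code of your own. Each camera call takes 0.05 s, during which the arm holds its last target. There are 200 camera calls.

## Working session

There is one attempt and no reset: what is moved stays moved. The work goes in short steps, Python scripts to look and compute and a tool call to move; the robot and the scene stay as the last step left them, time stands still between calls to the robot, and variables do not carry over. Pictures are saved under pics/ and viewed, at most 14 in all, crops included, and the job is handed in when it is done.

Besides the shell and the picture viewer there is one more tool, called after "Request:" as name(argument=value, ...) on one line, values as JSON. servo_tool: Moves the arm, as the interface text tells. Its arguments: {"type":"object","properties":{"rows":{"type":"string"}},"required":["rows"]}

```bash
ls; mkdir -p pics; python3 - <<'E'
from workcell import bot, viewer
import cv2,numpy as np
s=bot.read_state();print(s['time'],s['tcp_pos'],s['eef_rot'],s['width'],s['contact_force'])
for n in('scene','top','wrist'):
    i=viewer.camera_info(n);print(n,{k:np.round(v,4).tolist() for k,v in i.items()})
a=viewer.read_camera('scene');b=viewer.read_camera('top')
cv2.imwrite('pics/s0.png',a[...,::-1]);cv2.imwrite('pics/t0.png',b[...,::-1])
E
```

```text
pics
0.0 [0.1805527  0.70166929 0.21776101] [-3.94420005e-01 -3.11670988e+00  2.38385212e-03] 0.9995314710169527 [-0.86980089  1.02447371 -0.30519184]
scene {'camera_matrix': [[390.5607, 0.0, 261.8549], [0.0, 390.5607, 194.1067], [0.0, 0.0, 1.0]], 'R': [[0.6496, -0.7601, -0.0158], [-0.5015, -0.4129, -0.7603], [0.5713, 0.5018, -0.6494]], 't': [-0.4207, 0.3096, 1.1097]}
top {'camera_matrix': [[464.9814, 0.0, 260.4744], [0.0, 464.9814, 183.4624], [0.0, 0.0, 1.0]], 'R': [[0.3271, -0.945, -0.0012], [-0.8027, -0.2772, -0.5281], [0.4987, 0.1737, -0.8492]], 't': [-0.2754, 0.4551, 1.4587]}
wrist {'camera_matrix': [[271.9527, 0.0, 253.4412], [0.0, 271.9527, 192.26], [0.0, 0.0, 1.0]], 'hand_eye': [[-0.0007, -0.9612, -0.276, 0.0758], [1.0, -0.0011, 0.0011, -0.0009], [-0.0014, -0.276, 0.9612, -0.1665], [0.0, 0.0, 0.0, 1.0]]}
```

View pics/s0.png

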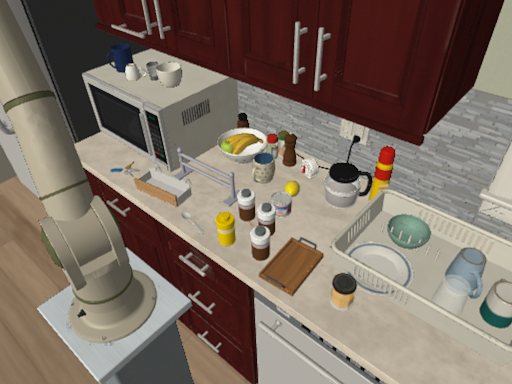

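View pics/t0.png

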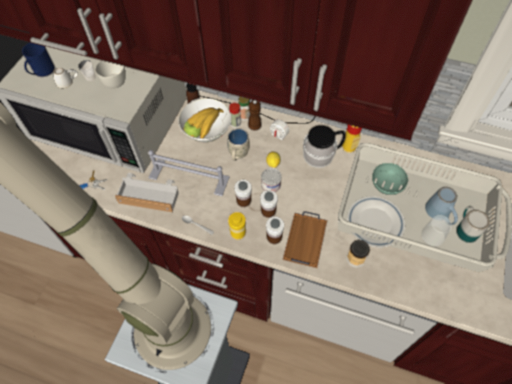

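Scene view: basket at (163,187), rail (207,175), three white-lid canisters (247,205), (266,217), (260,241). The yellow look-alike is at (226,228), tray (291,265), tin (281,205), mug (263,167) and jar (343,290). I'll enlarge to confirm and measure.

```bash
cat > h.py <<'E'
from workcell import bot, viewer
import cv2,numpy as np
from scipy.spatial.transform import Rotation as Ro
def cam(n):
    i=viewer.camera_info(n);K=np.array(i['camera_matrix'])
    if n=='wrist':
        s=bot.read_state();T=np.eye(4);T[:3,:3]=Ro.from_rotvec(s['eef_rot']).as_matrix();T[:3,3]=s['tcp_pos']
        W=np.linalg.inv(T@np.array(i['hand_eye']));return K,W[:3,:3],W[:3,3]
    return K,np.array(i['R']),np.array(i['t'])
def ray(c,p,z):
    K,R,t=c;o=-R.T@t;d=R.T@np.linalg.inv(K)@[p[0],p[1],1];return o+d*(z-o[2])/d[2]
def proj(c,X):
    K,R,t=c;q=K@(R@np.asarray(X)+t);return q[:2]/q[2]
def tri(cs,ps):
    A=[];b=[]
    for (K,R,t),p in zip(cs,ps):
        o=-R.T@t;d=R.T@np.linalg.inv(K)@[p[0],p[1],1];d/=np.linalg.norm(d);P=np.eye(3)-np.outer(d,d);A.append(P);b.append(P@o)
    return np.linalg.lstsq(np.vstack(A),np.hstack(b),rcond=None)[0]
def snap(n,f=None):
    c=cam(n);im=viewer.read_camera(n)[...,::-1].copy()
    if f: cv2.imwrite('pics/'+f,im)
    return c,im
def totool(X):
    "shift in tool axes from present tcp to X"
    s=bot.read_state();return Ro.from_rotvec(s['eef_rot']).as_matrix().T@(np.asarray(X)-s['tcp_pos'])
E
python3 - <<'E'
import cv2,numpy as np
a=cv2.imread('pics/s0.png')[130:310,120:340];b=cv2.imread('pics/t0.png')[130:280,100:340]
cv2.imwrite('pics/s0c.png',cv2.resize(a,(733,600),interpolation=cv2.INTER_CUBIC))
cv2.imwrite('pics/t0c.png',cv2.resize(b,(800,500),interpolation=cv2.INTER_CUBIC))
E
```

```text
(no output)
```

View pics/s0c.png

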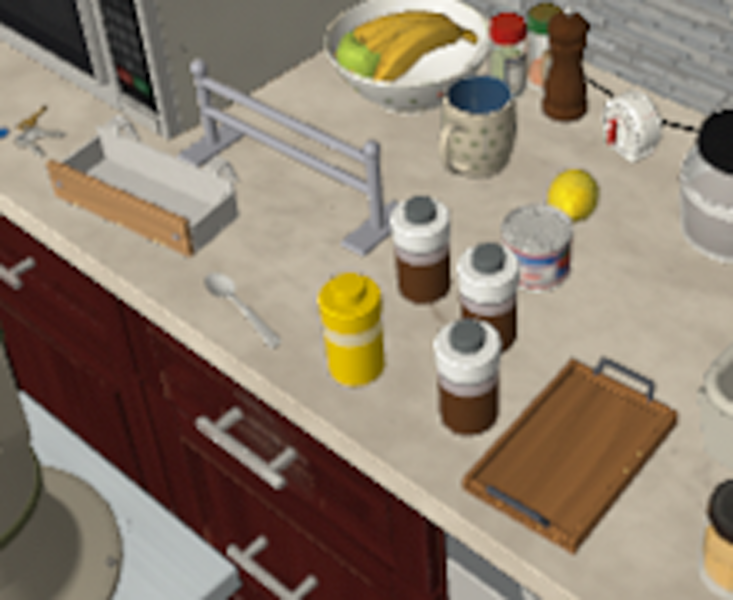

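View pics/t0c.png

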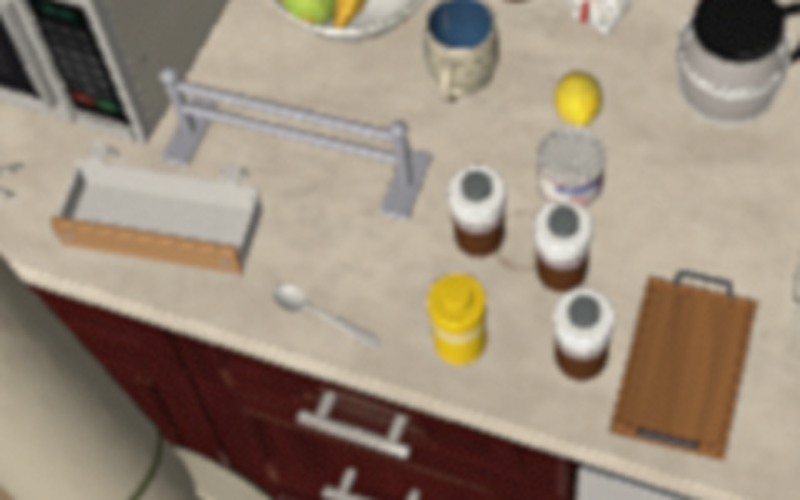

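The enlarged crop confirms it. The three white-lid canisters with grey buttons are at crop (421,208), (488,257) and (467,335); the yellow one at (350,290) is not meant. Next I'll convert these to positions.

```bash
python3 - <<'E'
from h import *
cs,ct=cam('scene'),cam('top')
S=lambda p:(120+p[0]*.3,130+p[1]*.3) 
T=lambda p:(100+p[0]*.3,130+p[1]*.3)
for n,a,b,z in [('c1',(421,208),(477,186),.112),('c2',(488,257),(563,221),.112),('c3',(467,335),(583,309),.112),
 ('yel',(351,288),(457,290),.112),
 ('railL',(197,68),(168,77),.12),('railR',(372,148),(400,130),.12),
 ('trFL',(575,362),(650,277),.018),('trFR',(677,410),(757,300),.018),('trNR',(575,548),(725,455),.0),('trNL',(466,482),(613,430),.018),
 ('bL',(50,162),(57,220),.05),('bR',(189,228),(240,252),.05),('bRbot',(190,249),(240,270),0),('backL',(103,132),(83,165),.05),('backR',(238,187),(258,190),.05),
 ('tin',(536,226),(571,150),.058),('mug',(480,98),(460,20),.097)]:
  X=tri([cs,ct],[S(a),T(b)]);print(n,X.round(3),ray(cs,S(a),z).round(3)[:2],ray(ct,T(b),z).round(3)[:2])
print(-cs[1].T@cs[2],-ct[1].T@ct[2])
E
```

```text
c1 [ 0.505 -0.054  0.11 ] [ 0.505 -0.056] [ 0.502 -0.054]
c2 [ 0.494 -0.152  0.108] [ 0.492 -0.154] [ 0.491 -0.152]
c3 [ 0.406 -0.202  0.105] [ 0.401 -0.206] [ 0.402 -0.203]
yel [ 0.386 -0.075  0.102] [ 0.378 -0.083] [ 0.382 -0.078]
railL [0.524 0.31  0.112] [0.519 0.3  ] [0.518 0.306]
railR [0.539 0.045 0.117] [0.538 0.042] [0.536 0.044]
trFL [ 0.514 -0.245  0.01 ] [ 0.509 -0.25 ] [ 0.509 -0.245]
trFR [ 0.518 -0.361  0.021] [ 0.521 -0.36 ] [ 0.519 -0.36 ]
trNR [ 0.344 -0.375  0.007] [ 0.349 -0.372] [ 0.348 -0.375]
trNL [ 0.332 -0.261  0.015] [ 0.331 -0.263] [ 0.329 -0.261]
bL [0.35  0.369 0.052] [0.351 0.372] [0.351 0.37 ]
bR [0.384 0.173 0.04 ] [0.378 0.163] [0.379 0.169]
bRbot [0.379 0.174 0.011] [0.388 0.185] [0.381 0.179]
backL [0.428 0.38  0.042] [0.424 0.371] [0.422 0.377]
backR [0.464 0.188 0.037] [0.457 0.174] [0.455 0.183]
tin [ 0.611 -0.121  0.054] [ 0.606 -0.124] [ 0.609 -0.122]
mug [0.719 0.048 0.082] [0.702 0.034] [0.709 0.043]
[-0.2054197  -0.7488395   0.94941038] [-0.27210906 -0.38748422  1.47867367]
```

Request:
servo_tool(rows="0.093 -0.0247 -0.0314 0 0;0.093 -0.0247 -0.0314 0 0;0.093 -0.0247 -0.0314 0 0;0.093 -0.0247 -0.0314 0 0;0.093 -0.0247 -0.0314 0 0;0.093 -0.0247 -0.0314 0 0;0.093 -0.0247 -0.0314 0 0;0.093 -0.0247 -0.0314 0 0;0.093 -0.0247 -0.0314 0 0;0.093 -0.0247 -0.0314 0 0;0.093 -0.0247 -0.0314 0 0;0.093 -0.0200 -0.024 0 0")

```text
time: 1.1
tcp_pos: [0.3716, 0.2685, 0.2186]
eef_rot: [-0.397, -3.116, 0.001]
contact_force: [-0.1, -0.2, -0.8]
width: 0.997
grasp_force: 0.0
```

Request:
servo_tool(rows="0.045 0 0 0 0.118;0.045 0 0 0 0.118;0.045 0 0 0 0.118;0.045 0 0 0 0.118;0.045 0 0 0 0.118;0.045 0 0 0 0.118;0.045 0 0 0 0.118;0.045 0 0 0 0.118;0.045 0 0 0 0.118;0.045 0 0 0 0.118;0.045 0 0 0 0")

```text
time: 2.02
tcp_pos: [0.3709, 0.2717, 0.2185]
eef_rot: [2.068, 2.365, -0.001]
contact_force: [0.2, 0.2, -0.3]
width: 0.482
grasp_force: 0.0
```

```bash
python3 - <<'E'
from h import *
c,im=snap('wrist','w1.png')
for n,X in [('grip',(.370,.27,.05)),('railmid',(.528,.175,.097)),('bL',(.351,.371,.05))]: print(n,proj(c,X).round())
E
```

```text
grip [252. 178.]
railmid [371. 279.]
bL [247.  92.]
```

View pics/w1.png

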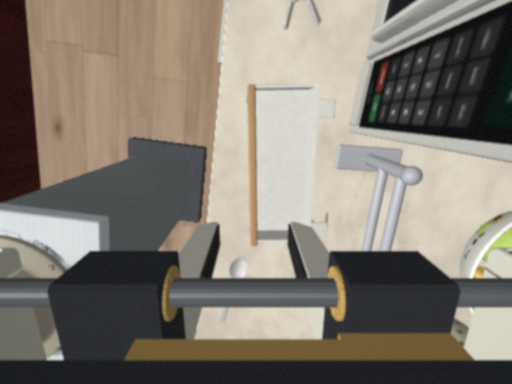

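```bash
python3 - <<'E'
from h import *
im=cv2.imread('pics/w1.png');c=cam('wrist')
for r in (100,130,160,190,210): # board
    hsv=cv2.cvtColor(im[r:r+1],cv2.COLOR_BGR2HSV)[0];k=[x for x in range(235,275) if hsv[x,1]>110];print(r,k[0],k[-1],ray(c,(k[0],r),.05).round(4)[:2],ray(c,(k[-1]+1,r),.05).round(4)[:2])
for p in [(247.5,86),(253.5,245)]: print(ray(c,p,.05).round(4))
for r in (195,210,225,240): print(r,im[r,360:412].mean(1).astype(int).tolist())
E
```

```text
Traceback (most recent call last):
IndexError: list index out of range
```

```bash
python3 - <<'E'
from h import *
im=cv2.imread('pics/w1.png');c=cam('wrist')
for r in (100,150,210): print(r,im[r,242:262].astype(int)[:,[2,0]].tolist())
for p in [(247.5,86),(253.5,245)]: print(ray(c,p,.05).round(4))
for r in (195,215,235): print(r,im[r,356:412].mean(1).astype(int).tolist())
E
```

```text
100 [[223, 200], [222, 199], [222, 199], [214, 192], [195, 170], [189, 145], [192, 124], [191, 111], [183, 106], [179, 103], [174, 100], [167, 98], [153, 99], [161, 135], [196, 184], [217, 207], [220, 212], [219, 211], [220, 213], [219, 211]]
150 [[218, 192], [218, 191], [218, 192], [218, 192], [220, 191], [218, 179], [212, 156], [207, 131], [197, 115], [186, 107], [182, 105], [176, 102], [166, 98], [157, 111], [174, 152], [205, 191], [215, 205], [218, 209], [217, 208], [218, 210]]
210 [[213, 185], [214, 188], [212, 186], [215, 188], [215, 188], [215, 187], [211, 176], [207, 155], [205, 132], [194, 115], [185, 108], [178, 104], [174, 103], [163, 100], [162, 123], [184, 167], [211, 200], [217, 208], [219, 210], [219, 209]]
[0.3498 0.377  0.05  ]
[0.3849 0.1781 0.05  ]
195 [199, 201, 205, 207, 207, 207, 208, 206, 205, 206, 204, 203, 204, 204, 203, 201, 191, 190, 197, 206, 214, 209, 196, 183, 166, 149, 147, 175, 198, 206, 207, 205, 207, 206, 200, 187, 183, 191, 202, 211, 214, 211, 199, 190, 174, 160, 143, 145, 169, 192, 198, 201, 204, 205, 206, 206]
215 [202, 199, 198, 198, 200, 197, 195, 197, 194, 196, 195, 191, 186, 188, 198, 206, 210, 204, 191, 178, 161, 144, 151, 184, 207, 211, 213, 211, 211, 207, 198, 187, 189, 198, 205, 210, 208, 202, 191, 179, 165, 149, 140, 158, 184, 193, 195, 196, 197, 195, 197, 198, 197, 198, 196, 197]
235 [202, 205, 204, 207, 207, 208, 207, 201, 193, 191, 198, 204, 205, 200, 188, 174, 154, 143, 159, 193, 208, 209, 209, 207, 207, 202, 190, 184, 193, 198, 205, 205, 203, 194, 184, 168, 152, 142, 154, 179, 190, 191, 191, 188, 192, 192, 193, 192, 195, 194, 194, 195, 196, 197, 199, 200]
```

```bash
python3 - <<'E'
from h import *
c=cam('wrist')
a=[ray(c,p,.05)[:2] for p in [(251,100.5),(252.2,150.5),(253.7,210.5)]];print('board',np.round(a,4).tolist(), 'yaw',-np.arctan2(*(a[0]-a[2])))
b=[ray(c,p,.097)[:2] for p in [(398,195.5),(393.5,215.5),(389,235.5)]];print('bar',np.round(b,4).tolist(),'yaw',-np.arctan2(*(b[0]-b[2])))
b=[ray(c,p,.057)[:2] for p in [(378,195.5),(374,215.5),(369.7,235.5)]];print('low',np.round(b,4).tolist(),'yaw',-np.arctan2(*(b[0]-b[2])))
p=ray(c,(411,174),.118);print('capL',p)
# grip target: board centre y from ends
L=ray(c,(251,86),.05)[:2];Rr=ray(c,(254,245),.05)[:2];print(L,Rr,(L+Rr)/2,np.linalg.norm(L-Rr));s=bot.read_state();print(s['tcp_pos'],totool([*(L+Rr)/2,.018]))
E
```

```text
board [[0.356, 0.3618], [0.3655, 0.3044], [0.3782, 0.2273]] yaw 0.1639624042210362
bar [[0.5313, 0.2838], [0.533, 0.2602], [0.5347, 0.2356]] yaw 0.07131883759364487
low [[0.53, 0.2715], [0.532, 0.2447], [0.5338, 0.2166]] yaw 0.06787153754324693
capL [0.52535377 0.3120178  0.118     ]
[0.35380691 0.37752363] [0.38561069 0.17824023] [0.3697088  0.27788193] 0.20180524370149366
[0.37091885 0.27177464 0.21849911] [ 0.00630816 -0.00031537  0.20049629]
```

Request:
servo_tool(rows="0.045 0.004 0 0.033 -0.03;0.045 0 0 0.035 0;0.045 0 0 0.035 0;0.045 0 0 0.035 0;0.045 0 0 0.03 0;0.045 0 0 0.02 0;0.045 0 0 0.012 0;0.045 0 0 0 0;0 0 0 0 0;0 0 0 0 0;0 0 0 0 0;0 0 0 0 0")

```text
time: 3.07
tcp_pos: [0.371, 0.2762, 0.0196]
eef_rot: [2.025, 2.402, 0.003]
contact_force: [0.9, -0.5, 1.2]
width: 0.248
grasp_force: 0.0
```

Request:
servo_tool(rows="0 0 0 0 0;0 0 0 0 0;0 0 0 0 0")

```text
time: 3.32
tcp_pos: [0.37, 0.2757, 0.0192]
eef_rot: [-2.026, -2.401, 0.0]
contact_force: [-2.3, -0.5, 9.7]
width: 0.11
grasp_force: 30.0
```

Request:
servo_tool(rows="0 0 0 -0.015 0;0 0 0 -0.025 0;0 0 0 -0.03 0;0 0 0 -0.03 0;0 0 0 -0.02 0;0 0 0 0 0.094;0 -0.035 0 0 0;0 -0.035 0 0 0;0 -0.035 0 0 0;0 0 0 0 0;0 0 0 0 0")

```text
time: 4.23
tcp_pos: [0.3781, 0.1689, 0.1388]
eef_rot: [-2.141, -2.299, 0.001]
contact_force: [-0.6, 0.7, -4.4]
width: 0.105
grasp_force: 30.0
```

```bash
python3 - <<'E'
from h import *
s=bot.read_state();print(s['tcp_pos'],s['contact_force'],s['width'])
snap('wrist','w2.png');c,a=snap('scene');cv2.imwrite('pics/s2c.png',cv2.resize(a[130:270,130:290],(800,600)[:2] if 0 else (686,600),interpolation=cv2.INTER_CUBIC))
E
```

```text
[0.37808181 0.1688853  0.13880397] [-0.62571807  0.69282864 -4.43546957] 0.10519409622035407
```

View pics/w2.png

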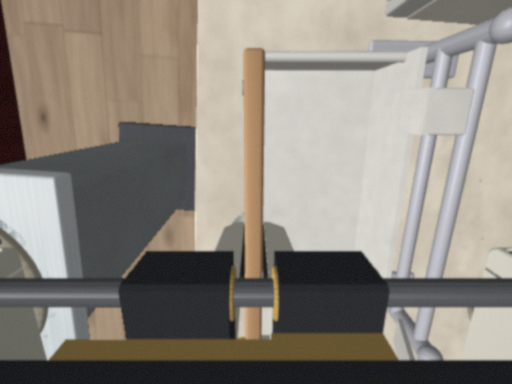

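```bash
python3 - <<'E'
from h import *
im=cv2.imread('pics/w2.png');c=cam('wrist')
pts=[]
for r in (70,160,190,220,260):
    print(r,im[r,425:495].mean(1).astype(int).tolist())
print('board edges',[(r,im[r,238:272,0].astype(int).tolist()) for r in (80,160)])
print('hook row110',im[110,395:480].mean(1).astype(int).tolist())
for p,z in [((500,28),.118),((428,353),.118)]: print(ray(c,p,z))
E
```

```text
70 [163, 162, 158, 160, 159, 159, 158, 157, 159, 169, 181, 189, 197, 210, 216, 214, 205, 195, 188, 178, 166, 153, 138, 123, 124, 145, 156, 155, 154, 150, 156, 176, 188, 189, 191, 191, 192, 192, 194, 194, 197, 196, 196, 188, 170, 159, 162, 172, 181, 187, 193, 200, 210, 215, 214, 204, 199, 194, 187, 180, 172, 161, 150, 139, 129, 142, 171, 188, 189, 191]
160 [194, 184, 175, 164, 149, 137, 136, 163, 187, 195, 197, 196, 196, 193, 193, 192, 190, 189, 188, 187, 185, 184, 184, 184, 174, 160, 161, 168, 177, 187, 194, 199, 210, 217, 212, 203, 196, 191, 183, 174, 166, 156, 143, 134, 144, 173, 189, 193, 193, 196, 195, 197, 197, 198, 195, 196, 197, 196, 195, 195, 195, 194, 195, 195, 195, 197, 195, 197, 197, 197]
190 [137, 159, 184, 193, 197, 198, 198, 200, 199, 201, 201, 201, 202, 202, 202, 199, 199, 195, 181, 166, 163, 173, 184, 191, 195, 203, 209, 210, 203, 197, 190, 183, 177, 167, 157, 144, 134, 141, 167, 182, 188, 189, 190, 191, 189, 192, 190, 188, 192, 192, 192, 192, 192, 192, 192, 194, 194, 196, 197, 196, 197, 199, 198, 199, 199, 199, 197, 197, 196, 197]
220 [191, 192, 193, 193, 194, 194, 1
[... 836 characters left out ...]
7, 207, 207, 206]), (160, [176, 174, 176, 177, 176, 165, 141, 125, 118, 112, 111, 107, 105, 105, 105, 104, 100, 101, 99, 102, 97, 94, 85, 76, 81, 125, 173, 196, 198, 197, 199, 199, 200, 200])]
hook row110 [208, 208, 207, 207, 208, 207, 207, 207, 209, 208, 207, 209, 208, 209, 209, 208, 208, 209, 208, 209, 209, 208, 209, 208, 210, 208, 208, 206, 206, 206, 204, 200, 198, 197, 195, 193, 195, 194, 193, 194, 194, 193, 193, 195, 193, 195, 193, 194, 195, 195, 196, 196, 194, 197, 196, 195, 194, 195, 194, 195, 193, 195, 194, 193, 193, 193, 193, 193, 192, 191, 192, 189, 189, 187, 187, 196, 203, 196, 194, 187, 178, 170, 162, 149, 136]
[0.52013656 0.30872836 0.118     ]
[0.53828576 0.06093332 0.118     ]
```

```bash
python3 - <<'E'
from h import *
c=cam('wrist');s=bot.read_state()
R=Ro.from_rotvec(s['eef_rot']).as_matrix()
tl=lambda X:R.T@(np.asarray(X)-s['tcp_pos'])
for p in [(480,70.5),(459.5,160.5),(453,190.5),(446.3,220.5),(437.7,260.5)]: X=ray(c,p,.097);print('bar',X.round(4),tl(X).round(4))
zt=.05+.1196
for p in [(253.5,80),(253.5,160),(254,50),]: X=ray(c,p,zt);print('board',X.round(4),tl(X).round(4))
for p in [(427,110),(470.5,110),(427,88),(470,88),(470,133)]: X=ray(c,p,zt+.011);print('hook',X.round(4),tl(X).round(4))
for p in [(500,28),(428,353)]: print('cap',tl(ray(c,p,.118)).round(4))
E
```

```text
bar [0.5311 0.2886 0.097 ] [0.1054 0.1608 0.0418]
bar [0.5346 0.2246 0.097 ] [0.0414 0.1596 0.0418]
bar [0.5362 0.2007 0.097 ] [0.0174 0.1594 0.0418]
bar [0.5378 0.1752 0.097 ] [-0.0082  0.159   0.0418]
bar [0.5403 0.1384 0.097 ] [-0.045   0.1588  0.0417]
board [0.3725 0.2622 0.1696] [ 0.091   0.0007 -0.0308]
board [0.3752 0.2249 0.1696] [ 0.0537  0.0007 -0.0309]
board [0.3717 0.2748 0.1696] [ 0.1036  0.001  -0.0308]
hook [0.4494 0.2544 0.1806] [ 0.0774  0.0769 -0.0418]
hook [0.4685 0.2558 0.1806] [ 0.0774  0.096  -0.0418]
hook [0.4472 0.2633 0.1806] [ 0.0865  0.0753 -0.0418]
hook [0.4656 0.2646 0.1806] [ 0.0865  0.0938 -0.0418]
hook [0.4711 0.2461 0.1806] [ 0.0675  0.0979 -0.0418]
cap [0.1263 0.1515 0.0208]
cap [-0.1221  0.151   0.0207]
```

View pics/s2c.png

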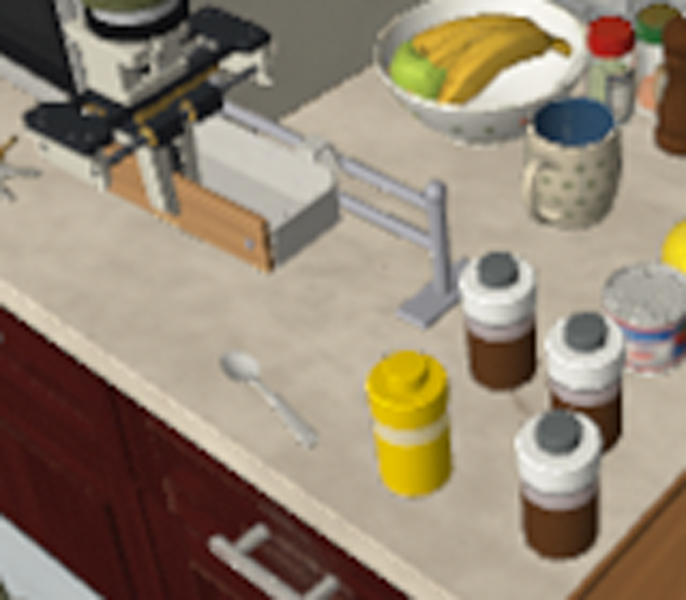

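Request:
servo_tool(rows="0 0 0 0 0.013;0 0 0.025 0 0;0 0 0.025 0 0;0 0 0.0233 0 0;0 0 0 0.015 0;0 0 0 0.015 0;0 0 0 0 0;0 0 0 0 0")

```text
time: 5.0
tcp_pos: [0.4526, 0.1774, 0.1086]
eef_rot: [2.149, 2.29, 0.003]
contact_force: [-0.8, 0.6, 8.0]
width: 0.145
grasp_force: 30.0
```

```bash
python3 - <<'E'
from h import *
s=bot.read_state();print(s['tcp_pos'],s['contact_force'],s['width'])
c,_=snap('wrist','w3.png')
R=Ro.from_rotvec(s['eef_rot']).as_matrix()
for x in(.075,.04,0,-.04): print(proj(c,s['tcp_pos']+R@np.array([x,.0857,s['tcp_pos'][2]-.097])))
E
```

```text
[0.45257466 0.1773511  0.10864556] [-0.84313926  0.59710783  7.97959562] 0.14482045572387617
[388.19814416 115.42588545]
[381.08312248 170.03968665]
[373.82363466 225.76238752]
[367.34958549 275.45618331]
```

View pics/w3.png

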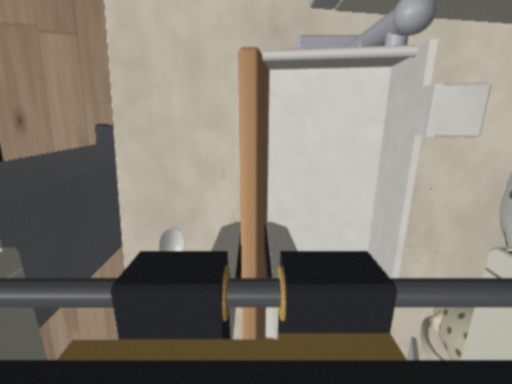

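```bash
python3 - <<'E'
from h import *
for n,f in (('top','t0.png'),('scene','s0.png')):
    c=cam(n);im=cv2.imread('pics/'+f)
    for y in(.25,.2,.12):
        u,_=proj(c,(.533,y,.097));u=int(round(u))
        l=[]
        for x in (.529,.539):
          for z,dx in((.097,0),(.057,-.002)):
            xx=x-(y-.176)*.07+dx
            # find y' along bar so that column matches u
            ys=np.linspace(y-.05,y+.05,401);q=np.array([proj(c,(x-(k-.176)*.07+dx,k,z)) for k in ys]);j=abs(q[:,0]-u).argmin();l.append(round(q[j,1],1))
        r=int(min(l))-8
        print(n,u,'near hyp u,l',l[:2],'far',l[2:],'rows from',r,im[r:r+34,u].mean(1).astype(int).tolist())
E
```

```text
top 167 near hyp u,l [np.float64(159.9), np.float64(166.1)] far [np.float64(157.5), np.float64(163.7)] rows from 149 [177, 175, 174, 174, 176, 179, 177, 163, 146, 161, 180, 177, 168, 158, 146, 158, 176, 172, 165, 169, 173, 176, 174, 174, 172, 175, 174, 175, 175, 175, 172, 171, 170, 174]
top 180 near hyp u,l [np.float64(162.8), np.float64(169.1)] far [np.float64(160.4), np.float64(166.7)] rows from 152 [172, 173, 173, 175, 175, 171, 167, 155, 144, 160, 177, 174, 174, 171, 156, 159, 174, 175, 168, 167, 168, 167, 169, 169, 168, 166, 165, 167, 166, 166, 167, 171, 172, 172]
top 200 near hyp u,l [np.float64(167.4), np.float64(173.7)] far [np.float64(165.0), np.float64(171.3)] rows from 157 [170, 169, 169, 167, 165, 165, 167, 158, 147, 165, 177, 172, 169, 159, 143, 157, 179, 176, 175, 176, 174, 169, 168, 166, 165, 167, 167, 170, 170, 171, 171, 171, 173, 175]
scene 191 near hyp u,l [np.float64(160.2), np.float64(168.5)] far [np.float64(158.1), np.float64(166.4)] rows from 150 [103, 104, 104, 104, 104, 103, 107, 132, 167, 179, 161, 152, 170, 172, 169, 152, 153, 177, 163, 134, 126, 100, 128, 165, 166, 169, 171, 170, 169, 171, 173, 170, 160, 154]
scene 201 near hyp u,l [np.float64(164.9), np.float64(173.3)] far [np.float64(162.7), np.float64(171.1)] rows from 154 [141, 181, 178, 176, 177, 176, 176, 161, 145, 169, 174, 161, 164, 174, 171, 166, 152, 154, 177, 165, 157, 176, 172, 169, 165, 163, 163, 164, 165, 163, 160, 162, 162, 163]
scene 216 near hyp u,l [np.float64(171.9), np.float64(180.5)] far [np.float64(169.7), np.float64(178.3)] rows from 161 [177, 173, 169, 169, 167, 166, 170, 154, 135, 164, 178, 163, 153, 162, 161, 164, 153, 144, 174, 173, 152, 157, 176, 176, 175, 173, 170, 166, 162, 160, 163, 165, 167, 169]
```

The basket's back wall came down on the bar: the bar is about 4 mm nearer than I had it, as the fixed cameras confirm. I'll lift, back off and retry.

Request:
servo_tool(rows="0 0 0 -0.015 0;0 0 0 -0.02 0;0 0 -0.0085 0 0;0 0 0 0 0;0 0 0 0 0;0 0 0 0 0")

```text
time: 5.55
tcp_pos: [0.4424, 0.1753, 0.1429]
eef_rot: [-2.15, -2.29, 0.002]
contact_force: [-0.7, 0.4, -3.6]
width: 0.106
grasp_force: 30.0
```

```bash
python3 - <<'E'
from h import *
s=bot.read_state();print(s['tcp_pos'],s['contact_force'],s['width'])
c,im=snap('wrist','w4.png')
_,a=snap('scene');a=cv2.resize(a[130:230,130:250],(500,417),interpolation=cv2.INTER_CUBIC)
im[:]=im
b=cv2.resize(im,(427,320));o=np.zeros((417,800,3),np.uint8);o[:,:400]=a[:,60:460];o[:300,400:]=cv2.resize(im,(400,300));cv2.imwrite('pics/m4.png',o)
E
```

```text
[0.44243293 0.17531389 0.14287628] [-0.72216213  0.35598943 -3.61828148] 0.10642189077558648
```

View pics/m4.png

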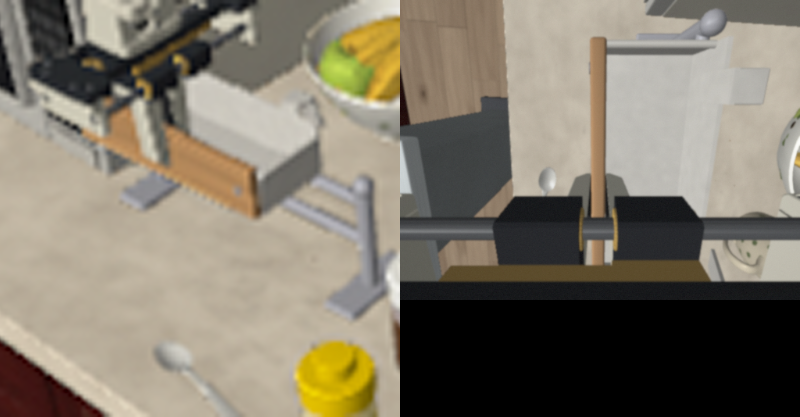

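Request:
servo_tool(rows="0 0 0 0.015 0;0 0 0 0.015 0;0 0 0 0.015 0;0 0 0 0.014 0;0 0 0 0 0;0 0 0 0 0")

```text
time: 6.15
tcp_pos: [0.4429, 0.1746, 0.0839]
eef_rot: [-2.152, -2.288, 0.003]
contact_force: [0.4, 0.1, -3.5]
width: 0.107
grasp_force: 30.0
```

Request:
servo_tool(rows="0 0 0.002 0.005 0;0 0 0.002 0.005 0;0 0 0 0 0;0 0 0 0 0")

```text
time: 6.48
tcp_pos: [0.4472, 0.1752, 0.0747]
eef_rot: [2.152, 2.289, 0.0]
contact_force: [1.4, -0.7, -4.5]
width: 0.1
grasp_force: 30.0
```

Request:
servo_tool(rows="0 0 0.0005 0.004 0;0 0 0.0005 0.004 0;0 0 0 0.0025 0;0 0 0 0 0;0 0 0 0 0")

```text
time: 6.9
tcp_pos: [0.4482, 0.1754, 0.0641]
eef_rot: [2.151, 2.289, 0.0]
contact_force: [0.0, 0.3, -2.2]
width: 0.101
grasp_force: 30.0
```

Request:
servo_tool(rows="0 0 0 0.0015 0;0 0 0 0.001 0;0 0 0 0 0;0 0 0 0 0")

```text
time: 7.23
tcp_pos: [0.4487, 0.1755, 0.0622]
eef_rot: [2.151, 2.289, 0.003]
contact_force: [-1.2, -0.2, 7.2]
width: 0.106
grasp_force: 30.2
```

```bash
python3 - <<'E'
from h import *
s=bot.read_state();print(s['tcp_pos'],s['contact_force'],s['width'])
c,im=snap('wrist','w5.png')
_,a=snap('scene');a=cv2.resize(a[130:230,130:250],(500,417),interpolation=cv2.INTER_CUBIC)
o=np.zeros((417,800,3),np.uint8);o[:,:400]=a[:,60:460];o[:300,400:]=cv2.resize(im,(400,300));cv2.imwrite('pics/m5.png',o)
E
```

```text
[0.44873163 0.17545463 0.06215806] [-1.24908816 -0.22127089  7.16994241] 0.10640692468098109
```

View pics/m5.png

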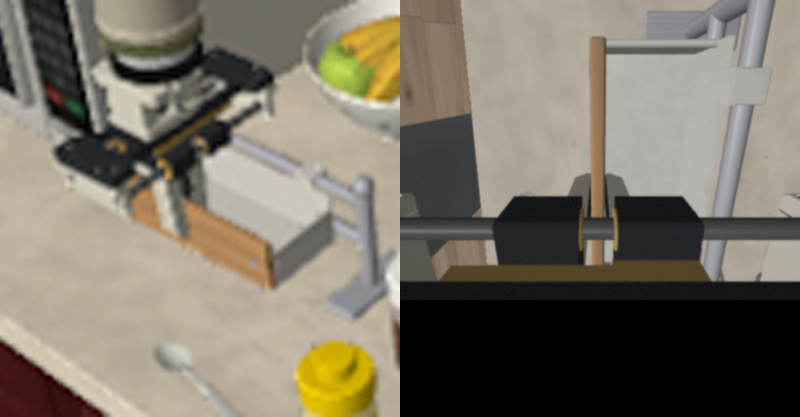

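Request:
servo_tool(rows="0.045 0 0 0 0;0.045 0 0 0 0;0.045 0 0 0 0;0.045 0 0 0 0;0.045 0 0 -0.02 0;0.045 0 0 -0.03 0;0.045 0 0 -0.04 0;0.045 0 0 -0.04 0;0.02 0 0 -0.04 0;0 0 0 -0.04 0;0 0 0 -0.03 0;0 0 0 0 0")

```text
time: 8.33
tcp_pos: [0.4503, 0.176, 0.3071]
eef_rot: [2.151, 2.287, 0.014]
contact_force: [1.0, 0.3, -0.3]
width: 0.242
grasp_force: 0.0
```

Request:
servo_tool(rows="0 -0.03 0 0 0;0 -0.04 0 0 0;0 -0.04 0 0 0;0 -0.04 0 0 0;0 -0.04 0 0 0;0 -0.04 0 0 0;0 -0.02 0 0 0;0 0 0 0 0;0 0 0 0 0")

```text
time: 9.08
tcp_pos: [0.4631, -0.0751, 0.3011]
eef_rot: [-2.154, -2.286, 0.001]
contact_force: [0.8, 1.5, -0.3]
width: 0.003
grasp_force: 0.0
```

```bash
cat > cans.py <<'E'
from h import *
import sys
z=float(sys.argv[1]) if len(sys.argv)>1 else .114
c,im=snap('wrist')
h=cv2.cvtColor(im,cv2.COLOR_BGR2HSV)
w=((h[...,1]<30)&(h[...,2]>215)).astype(np.uint8)
g=((h[...,2]>70)&(h[...,2]<160)&(h[...,1]<45)).astype(np.uint8)
w[240:]=0
cnt,_=cv2.findContours(cv2.morphologyEx(w,cv2.MORPH_CLOSE,np.ones((25,25))),cv2.RETR_EXTERNAL,cv2.CHAIN_APPROX_SIMPLE)
s=bot.read_state();R=Ro.from_rotvec(s['eef_rot']).as_matrix();print('tcp',s['tcp_pos'].round(4),s['time'])
n,_,st,ce=cv2.connectedComponentsWithStats(cv2.morphologyEx(g,cv2.MORPH_OPEN,np.ones((3,3))))
for i in range(1,n):
    if 300<st[i,4]<6000 and .75<st[i,2]/st[i,3]<1.4: X=ray(c,ce[i],z);print('grey',st[i].tolist(),X.round(4)[:2],'tool',(R.T@(X-s['tcp_pos'])).round(4))
cv2.imwrite('pics/'+(sys.argv[2] if len(sys.argv)>2 else 'cans.png'),im)
E
python3 cans.py .114 w6.png
```

```text
tcp [ 0.4633 -0.0739  0.3011] 9.1333
grey [277, 145, 24, 25, 471] [ 0.5082 -0.0498] tool [0.0212 0.0464 0.1871]
grey [204, 222, 48, 41, 905] [ 0.4411 -0.1674] tool [-0.092  -0.0277  0.1871]
grey [0, 247, 25, 32, 637] [ 0.1166 -0.2297] tool [-0.1343 -0.3554  0.1874]
```

View pics/w6.png

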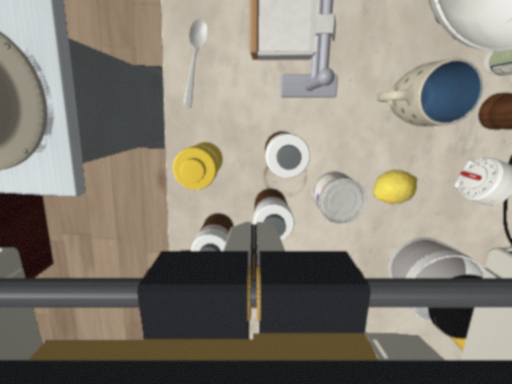

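Request:
servo_tool(rows="0 0.0194 0.03 0.02 0;0 0 0.0142 0.037 0;0 0 0 0.04 0;0 0 0 0.04 0;0 0 0 0.025 0;0 0 0 0.012 0;0 0 0 0.006 0;0 0 0 0.006 0;0 0 0 0.006 0;0 0 0 0.005 0;0 0 0 0.003 0;0 0 0 0 0")

```text
time: 10.13
tcp_pos: [0.507, -0.0515, 0.1021]
eef_rot: [2.151, 2.29, 0.002]
contact_force: [-0.8, 1.4, 5.2]
width: 0.006
grasp_force: 2.6
```

Request:
servo_tool(rows="0 0 0 0.002 0;0 0 0 0.001 0;0 0 0 0 0;0 0 0 0 0")

```text
time: 10.47
tcp_pos: [0.5072, -0.0514, 0.1015]
eef_rot: [2.151, 2.289, 0.006]
contact_force: [-7.1, 4.6, 39.0]
width: 0.005
grasp_force: 19.3
```

Request:
servo_tool(rows="0 0 0 -0.01 0;0 0 0 -0.015 0;0 0 0 0 0;0 0 0 0 0;0 0 0 0 0;0 0 0 0 0")

```text
time: 10.97
tcp_pos: [0.5063, -0.052, 0.1232]
eef_rot: [-2.151, -2.289, 0.0]
contact_force: [-0.5, -0.3, -0.4]
width: 0.009
grasp_force: 0.0
```

Request:
servo_tool(rows="0 0 0 0.01 0;0 0 0 0.0085 0;0 0 0 0 0;0 0 0 0 0")

```text
time: 11.3
tcp_pos: [0.5066, -0.0523, 0.1043]
eef_rot: [-2.152, -2.289, 0.001]
contact_force: [1.9, 0.6, 2.9]
width: 0.004
grasp_force: 1.7
```

Request:
servo_tool(rows="0 0 0 -0.02 0;0 0 0 -0.02 0;0 -0.035 -0.006 0 0;0 -0.035 -0.006 0 0;0 -0.028 -0.0064 0 0;0 0 0 0.02 0;0 0 0 0.01 0;0 0 0 0.005 0;0 0 0 0.004 0;0 0 0 0.003 0;0 0 0 0 0;0 0 0 0 0")

```text
time: 12.3
tcp_pos: [0.4944, -0.1504, 0.1032]
eef_rot: [-2.15, -2.29, -0.0]
contact_force: [0.7, 0.7, -0.3]
width: 0.005
grasp_force: 0.0
```

Request:
servo_tool(rows="0 0 0 0.002 0;0 0 0 0.001 0;0 0 0 0.001 0;0 0 0 0 0;0 0 0 0 0")

```text
time: 12.72
tcp_pos: [0.4948, -0.1508, 0.1015]
eef_rot: [2.151, 2.288, 0.004]
contact_force: [-5.5, 3.5, 33.5]
width: 0.006
grasp_force: 16.6
```

Request:
servo_tool(rows="0 0 0 -0.01 0;0 0 0 -0.015 0;0 0 0 0 0;0 0 0 0 0;0 0 0 0 0;0 0 0 0.01 0;0 0 0 0.0095 0;0 0 0 0 0;0 0 0 0 0")

```text
time: 13.47
tcp_pos: [0.4934, -0.151, 0.1033]
eef_rot: [-2.15, -2.287, 0.002]
contact_force: [-0.0, 0.5, -0.5]
width: 0.001
grasp_force: 0.0
```

Request:
servo_tool(rows="0 0 0 -0.02 0;0 0 0 -0.02 0;0 -0.016 -0.03 0 0;0 -0.015 -0.031 0 0;0 -0.0146 -0.0304 0 0;0 0 0 0.02 0;0 0 0 0.01 0;0 0 0 0.005 0;0 0 0 0.004 0;0 0 0 0.003 0;0 0 0 0 0;0 0 0 0 0")

```text
time: 14.47
tcp_pos: [0.4059, -0.2023, 0.1028]
eef_rot: [2.151, 2.289, -0.0]
contact_force: [-1.8, -0.1, 5.2]
width: 0.003
grasp_force: 2.3
```

Request:
servo_tool(rows="0 0 0 0.0015 0;0 0 0 0.001 0;0 0 0 0 0;0 0 0 0 0")

```text
time: 14.8
tcp_pos: [0.4056, -0.2025, 0.1017]
eef_rot: [2.151, 2.288, 0.001]
contact_force: [-6.5, -0.3, 28.0]
width: 0.007
grasp_force: 13.9
```

Request:
servo_tool(rows="0 0 0 -0.01 0;0 0 0 -0.015 0;0 0 0 0 0;0 0 0 0 0;0 0 0 0 0;0 0 0 0.01 0;0 0 0 0.0105 0;0 0 0 0 0;0 0 0 0 0")

```text
time: 15.55
tcp_pos: [0.406, -0.2023, 0.1042]
eef_rot: [-2.151, -2.289, 0.0]
contact_force: [0.5, 0.8, 3.9]
width: 0.009
grasp_force: 1.7
```

Request:
servo_tool(rows="0 0 0 -0.03 0;0 0 0 -0.04 0;0 0 0 -0.04 0;0 0 0 -0.04 0;0 0.04 0 -0.04 0;0 0.04 0 0 0;0 0.04 0 0 0;0 0 0.03 0 0;0 0 0 0 0")

```text
time: 16.3
tcp_pos: [0.4325, -0.0879, 0.2849]
eef_rot: [2.142, 2.295, 0.004]
contact_force: [2.4, 0.1, 0.6]
width: 0.008
grasp_force: 0.0
```

```bash
python3 cans.py .102 w7.png; python3 - <<'E'
import cv2,numpy as np
from h import *
_,a=snap('scene');o=np.zeros((600,800,3),np.uint8);o[:300,:400]=cv2.resize(cv2.imread('pics/w7.png'),(400,300));o[:,400:]=cv2.resize(a[180:270,220:280],(400,600),interpolation=cv2.INTER_CUBIC);cv2.imwrite('pics/m7.png',o)
E
```

```text
tcp [ 0.4304 -0.0896  0.2845] 16.35
grey [465, 0, 38, 35, 301] [0.678  0.1121] tool [0.185  0.2601 0.1827]
grey [113, 61, 67, 88, 2545] [ 0.3027 -0.0106] tool [ 0.0873 -0.1224  0.1823]
grey [302, 138, 26, 25, 511] [ 0.5096 -0.0509] tool [0.0335 0.0814 0.1825]
grey [286, 211, 22, 21, 360] [ 0.4974 -0.1492] tool [-0.0638  0.0627  0.1826]
grey [219, 221, 33, 43, 792] [ 0.4181 -0.1796] tool [-0.089  -0.0184  0.1825]
grey [0, 247, 25, 32, 640] [ 0.0937 -0.242 ] tool [-0.1298 -0.3462  0.1822]
```

View pics/m7.png

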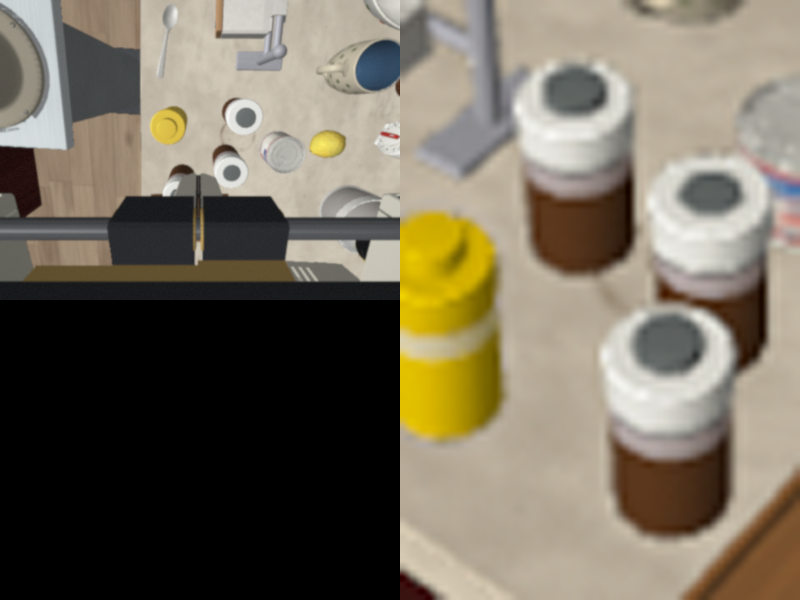

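Crop m7 shows the middle canister (710,190) with its button flush. The two at (575,90) and (668,340) have raised buttons, which matches the force probes. So c2 is sound and goes in the basket; c1 and c3 are faulty and go in the tray.

Request:
servo_tool(rows="0.093 -0.022 0.02 0.02 0;0.093 -0.022 0.02 0.03 0;0.093 -0.0213 0.0197 0.02 0;0.093 0 0 0.015 0;0.093 0 0 0 0;0.093 0 0 0 0")

```text
time: 16.9
tcp_pos: [0.4904, -0.153, 0.1989]
eef_rot: [-2.152, -2.285, 0.004]
contact_force: [0.7, 0.2, 1.0]
width: 0.389
grasp_force: 0.0
```

```bash
python3 - <<'E'
from h import *
s=bot.read_state();print(s['tcp_pos'],s['width'],totool([.4945,-.151,.068]))
E
```

```text
[ 0.49039555 -0.15304921  0.1989304 ] 0.389048284975663 [0.00173328 0.00468746 0.13091539]
```

Request:
servo_tool(rows="0.093 0.0017 0.0045 0.02 0;0.093 0 0 0.02 0;0.093 0 0 0 0;0.093 0 0 0 0;0.093 0 0 0 0;0.093 0 0 0 0")

```text
time: 17.4
tcp_pos: [0.497, -0.1505, 0.1611]
eef_rot: [2.15, 2.288, 0.002]
contact_force: [1.0, 0.8, 1.3]
width: 0.816
grasp_force: 0.0
```

Request:
servo_tool(rows="0.093 0 0 0.03 0;0.093 0 0 0.03 0;0.093 0 0 0.02 0;0.093 0 0 0.011 0;0.093 0 0 0 0;0 0 0 0 0;0 0 0 0 0;0 0 0 0 0;0 0 0 0 0;0 0 0 0 0;0 0 0 0 0")

```text
time: 18.32
tcp_pos: [0.497, -0.1503, 0.0691]
eef_rot: [2.151, 2.289, 0.001]
contact_force: [-0.9, 0.9, 6.7]
width: 0.64
grasp_force: 30.0
```

Request:
servo_tool(rows="0 0 0 -0.02 0;0 0 0 -0.035 0;0 0 0 -0.04 0;0 0 0 -0.04 0;0 0 0 -0.03 0;0 0.03 0.002 0 0;0 0.04 0.002 0 0;0 0.04 0.002 0 0;0 0.04 0.002 0 0;0 0.04 0.002 0 0;0 0.04 0.002 0 0;0 0.04 0 0 0")

```text
time: 19.32
tcp_pos: [0.4914, 0.1218, 0.2335]
eef_rot: [-2.152, -2.289, -0.0]
contact_force: [0.9, 0.2, -2.7]
width: 0.643
grasp_force: 30.0
```

Request:
servo_tool(rows="0 0.035 0 0 0;0 0.0229 0 0 0;0 0 0 0 0;0 0 0 0 0")

```text
time: 19.65
tcp_pos: [0.4876, 0.179, 0.2331]
eef_rot: [-2.147, -2.293, 0.002]
contact_force: [-0.1, -1.2, -2.7]
width: 0.637
grasp_force: 30.0
```

```bash
python3 - <<'E'
from h import *
s=bot.read_state();print(s['tcp_pos'],s['width'],s['contact_force'],totool([.4886,.178,.119]))
c,a=snap('wrist','w8.png');_,b=snap('scene','s8.png')
o=np.zeros((500,800,3),np.uint8);o[:300,:400]=cv2.resize(a,(400,300));o[:,400:]=cv2.resize(b[125:250,140:240],(400,500),interpolation=cv2.INTER_CUBIC);cv2.imwrite('pics/m8.png',o)
E
```

```text
[0.48757383 0.1789597  0.23311041] 0.6365313277909498 [-0.09070569 -1.16083454 -2.690429  ] [-0.00097524  0.00106847  0.11410989]
```

View pics/m8.png

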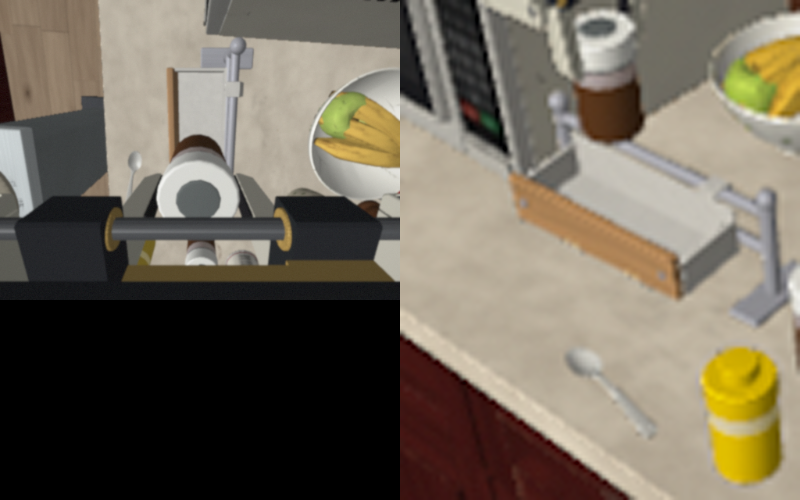

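```bash
python3 - <<'E'
from h import *
c=cam('wrist');s=bot.read_state();R=Ro.from_rotvec(s['eef_rot']).as_matrix()
im=cv2.imread('pics/w8.png')
for r in(115,140,160): print(r,im[r,208:300].astype(int)[:,0].tolist())
for p,z in (((216,140),.095),((225,140),.095),((286,140),.095)): print((R.T@(ray(c,p,z)-s['tcp_pos'])).round(4))
E
```

```text
115 [159, 160, 161, 161, 160, 148, 123, 103, 97, 95, 91, 90, 83, 68, 51, 48, 46, 46, 55, 81, 127, 169, 182, 183, 185, 183, 182, 183, 182, 185, 182, 182, 181, 182, 183, 183, 184, 184, 182, 181, 183, 183, 185, 183, 184, 183, 185, 185, 185, 184, 186, 183, 185, 185, 184, 185, 186, 187, 184, 182, 183, 184, 183, 182, 185, 186, 183, 185, 186, 184, 185, 185, 185, 185, 185, 184, 182, 182, 174, 174, 176, 179, 180, 180, 181, 180, 184, 181, 183, 183, 182, 182]
140 [169, 168, 168, 166, 165, 157, 140, 115, 103, 94, 94, 92, 89, 80, 65, 54, 48, 49, 47, 65, 112, 161, 181, 183, 184, 183, 184, 182, 184, 184, 184, 183, 181, 183, 184, 184, 185, 184, 185, 183, 184, 181, 182, 183, 183, 182, 185, 183, 184, 186, 185, 185, 185, 184, 183, 184, 184, 184, 184, 186, 184, 182, 183, 183, 181, 182, 184, 182, 184, 185, 185, 184, 185, 184, 182, 183, 178, 180, 183, 187, 190, 193, 182, 161, 161, 174, 186, 195, 189, 177, 158, 143]
160 [163, 166, 166, 168, 169, 167, 156, 135, 112, 100, 94, 94, 89, 84, 69, 58, 46, 47, 49, 55, 84, 133, 168, 182, 181, 181, 183, 184, 182, 182, 185, 184, 185, 185, 184, 185, 184, 184, 183, 183, 183, 181, 181, 183, 181, 182, 182, 183, 181, 183, 185, 183, 186, 186, 183, 185, 185, 184, 185, 185, 186, 184, 185, 182, 184, 184, 183, 184, 185, 185, 186, 185, 185, 184, 184, 181, 183, 183, 186, 188, 188, 178, 163, 160, 172, 185, 190, 187, 173, 158, 139, 123]
[ 0.0486 -0.0406  0.1384]
[ 0.0486 -0.0307  0.1384]
[0.0485 0.0368 0.1383]
```

Request:
servo_tool(rows="0 -0.001 0.0013 0.03 0;0 0 0 0.03 0;0 0 0 0.02 0;0 0 0 0.015 0;0 0 0 0.01 0;0 0 0 0.006 0;0 0 0 0.002 0;0 0 0 0 0;0 0 0 0 0")

```text
time: 20.5
tcp_pos: [0.4902, 0.1766, 0.1212]
eef_rot: [2.152, 2.288, 0.002]
contact_force: [0.2, 0.4, -2.3]
width: 0.64
grasp_force: 30.0
```

Request:
servo_tool(rows="0 0 0 0.0015 0;0 0 0 0.001 0;0 0 0 0.0005 0;0 0 0 0 0;0 0 0 0 0")

```text
time: 20.92
tcp_pos: [0.4897, 0.1768, 0.1177]
eef_rot: [2.151, 2.289, 0.0]
contact_force: [-0.6, 0.9, -2.3]
width: 0.644
grasp_force: 30.0
```

Request:
servo_tool(rows="0 0 0 0.001 0;0 0 0 0 0;0 0 0 0 0")

```text
time: 21.17
tcp_pos: [0.4897, 0.1768, 0.1165]
eef_rot: [2.151, 2.289, -0.0]
contact_force: [-0.0, 0.1, -3.8]
width: 0.64
grasp_force: 30.0
```

Request:
servo_tool(rows="0 0 0 0.001 0;0 0 0 0 0;0 0 0 0.001 0;0 0 0 0 0;0 0 0 0 0")

```text
time: 21.58
tcp_pos: [0.4898, 0.1768, 0.1158]
eef_rot: [-2.152, -2.289, -0.002]
contact_force: [-3.8, -1.3, 18.1]
width: 0.642
grasp_force: 30.0
```

Request:
servo_tool(rows="0 0 0 -0.001 0;0 0 0 0 0;0.08 0 0 0 0;0.08 0 0 0 0;0.08 0 0 0 0;0.085 0 0 0 0;0.085 0 0 -0.02 0;0.085 0 0 -0.03 0;0.085 0 0 -0.04 0;0.085 0 0 -0.04 0;0.085 0 0 0 0")

```text
time: 22.5
tcp_pos: [0.4929, 0.1771, 0.2517]
eef_rot: [2.151, 2.286, 0.014]
contact_force: [1.1, 0.8, 0.5]
width: 0.917
grasp_force: 0.0
```

```bash
python3 - <<'E'
from h import *
s=bot.read_state();print(s['tcp_pos'],s['width'],s['contact_force'])
c,im=snap('scene','s9.png');a=cv2.imread('pics/s8.png')
print('scene change blob', [proj(c,x).round() for x in [(.4886,.178,.05),(.4886,.178,.15),(.506,-.052,.109),(.406,-.2025,.109)]])
d=np.abs(im.astype(int)-a).sum(2)>90;ys,xs=np.where(d[:,:]);print(d.sum())
# canister lids now vs s8 near c1 and c3
for u,v in ((248,193),(262,229)): print(d[v-12:v+30,u-14:u+14].sum())
# white lid/grey button in basket
h=cv2.cvtColor(im,cv2.COLOR_BGR2HSV);dk=((h[...,2]<100)&(h[...,0]<15)&(h[...,1]>110)).astype(np.uint8)
n,_,st,ce=cv2.connectedComponentsWithStats(dk[100:280,140:330])
for i in range(1,n):
    if st[i,4]>40: print(st[i]+[140,100,0,0,0])
E
```

```text
[0.49290855 0.17713546 0.25171681] 0.9165968523150727 [1.0536209  0.80994121 0.5365888 ]
scene change blob [array([197., 181.]), array([194., 159.]), array([246., 192.]), array([260., 230.])]
3639
0
0
[295 100  35  13 239]
[237 120  12   8  68]
[283 134  14  32 338]
[189 173  16  12 102]
[240 207  15  14 156]
[ 140  209   99   71 2970]
[252 246  17  14 170]
```

Request:
servo_tool(rows="0.093 -0.03 0 0 0;0.093 -0.04 0 0 0;0.093 -0.04 0 0 0;0.093 -0.04 0 0 0;0.093 -0.04 0 0.02 0;0.093 -0.039 0 0.03 0;0.093 0 0 0.03 0;0.093 0 0 0 0;0.093 0 0 0 0")

```text
time: 23.3
tcp_pos: [0.5021, -0.0432, 0.1701]
eef_rot: [-2.151, -2.286, 0.005]
contact_force: [0.4, 0.6, 0.4]
width: 1.001
grasp_force: 0.0
```

```bash
cat > chk.py <<'E'
from h import *
import sys
s=bot.read_state();print(s['tcp_pos'].round(4),s['width'],'time',s['time'])
c,im=snap('scene',sys.argv[1])
h=cv2.cvtColor(im,cv2.COLOR_BGR2HSV);dk=((h[...,2]<100)&(h[...,0]<15)&(h[...,1]>110)).astype(np.uint8)
n,_,st,ce=cv2.connectedComponentsWithStats(dk[100:300,140:330])
for i in range(1,n):
    if 40<st[i,4]<400: print(st[i]+[140,100,0,0,0])
X=[float(v) for v in sys.argv[2:5]]
print('tool shift',totool(X).round(4))
E
python3 chk.py s10.png .507 -.0515 .069
```

```text
[ 0.5021 -0.0432  0.1701] 1.0009530858713742 time 23.3
[295 100  35  13 239]
[283 134  14  32 338]
[189 173  16  12 102]
[240 207  15  14 156]
[252 246  17  14 169]
tool shift [-0.0091  0.0036  0.1023]
```

Nothing has moved. Now I'll grasp c1.

Request:
servo_tool(rows="0.093 -0.009 0.0036 0.02 0;0.093 0 0 0.03 0;0.093 0 0 0.03 0;0.093 0 0 0.015 0;0.093 0 0 0.007 0;0.093 0 0 0 0;0 0 0 0 0;0 0 0 0 0;0 0 0 0 0;0 0 0 0 0;0 0 0 0 0;0 0 0 0 0")

```text
time: 24.35
tcp_pos: [0.5079, -0.0518, 0.07]
eef_rot: [2.151, 2.289, 0.001]
contact_force: [0.1, 0.5, 5.0]
width: 0.64
grasp_force: 30.0
```

Request:
servo_tool(rows="0 0 0 -0.02 0;0 0 0 -0.03 0;0 0 0 -0.04 0;0 0 0 -0.03 0;0 -0.03 -0.005 0 0;0 -0.036 -0.0075 0 0;0 -0.036 -0.0075 0 0;0 -0.036 -0.0075 0 0;0 -0.036 -0.0075 0 0;0 -0.036 -0.0075 0 0;0 -0.036 -0.0075 0 0;0 0 0 0 0")

```text
time: 25.35
tcp_pos: [0.4704, -0.3086, 0.1901]
eef_rot: [2.159, 2.277, -0.005]
contact_force: [0.9, -0.4, -1.2]
width: 0.642
grasp_force: 30.0
```

```bash
python3 chk.py s11.png .473 -.307 .078
```

```text
[ 0.4704 -0.3086  0.1901] 0.6417189587695805 time 25.35
[237 120  12   8  68]
[283 134  10  32 209]
[189 173  16  12 102]
[293 222  19  16 228]
[264 245  25  27  47]
[252 246  17  14 175]
[292 268  22  26  49]
tool shift [-0.002   0.0018  0.1116]
```

Request:
servo_tool(rows="0 0.0015 0.002 0.03 0;0 0 0 0.03 0;0 0 0 0.025 0;0 0 0 0.015 0;0 0 0 0.01 0;0 0 0 0.0025 0;0 0 0 0 0;0 0 0 0 0")

```text
time: 26.07
tcp_pos: [0.4751, -0.2984, 0.0772]
eef_rot: [2.151, 2.29, 0.0]
contact_force: [0.1, 0.4, -1.9]
width: 0.642
grasp_force: 30.0
```

Request:
servo_tool(rows="0 0 0 0.001 0;0 0 0 0 0;0 0 0 0 0")

```text
time: 26.32
tcp_pos: [0.4752, -0.2988, 0.0763]
eef_rot: [2.151, 2.289, 0.001]
contact_force: [0.8, 0.8, -0.4]
width: 0.646
grasp_force: 30.0
```

Request:
servo_tool(rows="0 0 0 -0.004 0;0 -0.006 -0.007 0 0;0 0 0 0 0;0 0 0 0.004 0;0 0 0 0.001 0;0 0 0 0 0;0 0 0 0 0")

```text
time: 26.9
tcp_pos: [0.4681, -0.3064, 0.0759]
eef_rot: [2.152, 2.287, 0.0]
contact_force: [-2.5, -1.7, 14.1]
width: 0.641
grasp_force: 30.0
```

Request:
servo_tool(rows="0.075 0 0 -0.001 0;0.08 0 0 0 0;0.085 0 0 0 0;0.085 0 0 0 0;0.085 0 0 -0.02 0;0.093 0 0 -0.04 0;0.093 0 0 -0.035 0;0.093 0.036 -0.0185 0 0;0.093 0.036 -0.0185 0 0;0.093 0.0356 -0.0185 0 0;0.093 0 0 0 0;0.093 0 0 0 0")

```text
time: 27.9
tcp_pos: [0.4053, -0.1994, 0.1711]
eef_rot: [-2.148, -2.291, -0.001]
contact_force: [0.5, -1.0, 0.6]
width: 0.998
grasp_force: 0.0
```

```bash
python3 chk.py s12.png .406 -.2025 .069
```

```text
[ 0.4053 -0.1994  0.1711] 0.9982441764737593 time 27.9
[295 100  35  13 237]
[283 134  14  32 336]
[189 173  16  12 101]
[252 246  17  14 169]
[262 249  39  25 242]
tool shift [-0.0015 -0.0007  0.1022]
```

Request:
servo_tool(rows="0.093 -0.002 0 0.02 0;0.093 0 0 0.03 0;0.093 0 0 0.03 0;0.093 0 0 0.015 0;0.093 0 0 0.007 0;0.093 0 0 0 0;0 0 0 0 0;0 0 0 0 0;0 0 0 0 0;0 0 0 0 0;0 0 0 0 0;0 0 0 0 0")

```text
time: 28.95
tcp_pos: [0.4065, -0.2033, 0.0695]
eef_rot: [2.151, 2.289, 0.001]
contact_force: [-0.3, -0.4, 3.9]
width: 0.64
grasp_force: 30.0
```

Request:
servo_tool(rows="0 0 0 -0.03 0.1;0 0 0 -0.03 0.12;0 0 0 -0.03 0.12;0 0 0 -0.02 0.12;0 0 0 0 0.12;0 0 0 0 0.12;0 0 0 0 0.12;0 0 0 0 0.12;0 0 0 0 0.12;0 0 0 0 0.12;0 0 0 0 0.12;0 0 0 0 0.12")

```text
time: 29.95
tcp_pos: [0.4061, -0.203, 0.1791]
eef_rot: [-3.124, -0.325, -0.001]
contact_force: [-0.3, 0.0, -1.5]
width: 0.637
grasp_force: 29.9
```

Request:
servo_tool(rows="0 0 0 0 0;0 0 0 0 0")

```text
time: 30.12
tcp_pos: [0.4061, -0.2031, 0.1789]
eef_rot: [3.123, 0.34, -0.001]
contact_force: [0.1, 0.0, -1.4]
width: 0.643
grasp_force: 30.0
```

```bash
python3 chk.py s13.png .382 -.312 .078; python3 -c "
from h import *
print(ray(cam('scene'),(343,281),.086))"
```

```text
[ 0.4061 -0.2031  0.1789] 0.6432008280875924 time 30.1167
[295 100  35  13 239]
[283 134  14  32 338]
[189 173  16  12 102]
[252 220  18  16 214]
[262 249  39  25 243]
[293 258  29  36  68]
tool shift [-0.047   0.1011  0.1009]
[ 0.41939064 -0.48403941  0.086     ]
```

Request:
servo_tool(rows="0 -0.016 0.034 0 0;0 -0.016 0.034 0 0;0 -0.015 0.0331 0 0;0 0 0 0.03 0;0 0 0 0.03 0;0 0 0 0.02 0;0 0 0 0.013 0;0 0 0 0.007 0;0 0 0 0 0;0 0 0 0 0")

```text
time: 31.0
tcp_pos: [0.3816, -0.3124, 0.0793]
eef_rot: [-3.124, -0.335, -0.0]
contact_force: [0.3, -0.6, -1.2]
width: 0.639
grasp_force: 30.0
```

Request:
servo_tool(rows="0 0 0 0.001 0;0 0 0 0.001 0;0 0 0 0 0;0 0 0 0 0")

```text
time: 31.33
tcp_pos: [0.382, -0.3121, 0.0774]
eef_rot: [3.123, 0.335, 0.001]
contact_force: [-0.6, 0.4, -2.1]
width: 0.641
grasp_force: 30.0
```

Request:
servo_tool(rows="0 0 0 0.001 0;0 0 0 0 0;0 0 0 0.001 0;0 0 0 0 0;0 0 0 0 0")

```text
time: 31.75
tcp_pos: [0.3819, -0.3115, 0.076]
eef_rot: [-3.122, -0.334, -0.003]
contact_force: [-2.1, 5.7, 18.7]
width: 0.642
grasp_force: 30.0
```

Request:
servo_tool(rows="0 0 0 -0.001 0;0.085 0 0 0 0;0.09 0 0 0 0;0.09 0 0 0 0;0.09 0 0 0 0;0.09 0 0 -0.03 0;0.09 0 0 -0.04 0;0.09 0 0 -0.04 0;0.09 0 0 -0.04 0;0.09 0 0 -0.03 0")

```text
time: 32.58
tcp_pos: [0.3812, -0.3128, 0.2585]
eef_rot: [3.123, 0.332, 0.0]
contact_force: [1.5, 0.0, 0.0]
width: 0.965
grasp_force: 0.0
```

Request:
servo_tool(rows="0.09 0 -0.035 0 0;0.09 0 -0.035 0 0;0.09 0 -0.035 0 0;0.09 0 -0.035 0 0;0.09 0 -0.035 0 0;0.09 0 -0.035 0 0;0.09 0 -0.035 0 0;0.09 0 0 0 0;0.09 0 0 0 0")

```text
time: 33.33
tcp_pos: [0.3324, -0.0803, 0.2562]
eef_rot: [-3.121, -0.344, -0.0]
contact_force: [0.9, 0.1, 0.3]
width: 0.966
grasp_force: 0.0
```

```bash
python3 - <<'E'
from h import *
s=bot.read_state();print(s['tcp_pos'],s['contact_force'])
_,a=snap('scene','s14.png');_,b=snap('top','t14.png')
o=np.zeros((600,800,3),np.uint8);o[:,:400]=cv2.resize(a[130:310,170:330],(400,450),interpolation=cv2.INTER_CUBIC)[:600].repeat(1,0) if 0 else 0
o[:450,:400]=cv2.resize(a[130:310,170:330],(400,450),interpolation=cv2.INTER_CUBIC)
o[:375,400:]=cv2.resize(b[130:280,140:300+0],(400,375),interpolation=cv2.INTER_CUBIC)
o[450:,:200]=cv2.resize(a,(200,150));o[400:,400:667]=cv2.resize(b[100:300,280:547] if 0 else b,(267,200))
o[400:,667:]=cv2.resize(b[200:280,280:333],(133,200))
cv2.imwrite('pics/m14.png',o)
E
```

```text
[ 0.33243149 -0.08026843  0.25617537] [0.89452998 0.07394595 0.2898275 ]
```

View pics/m14.png

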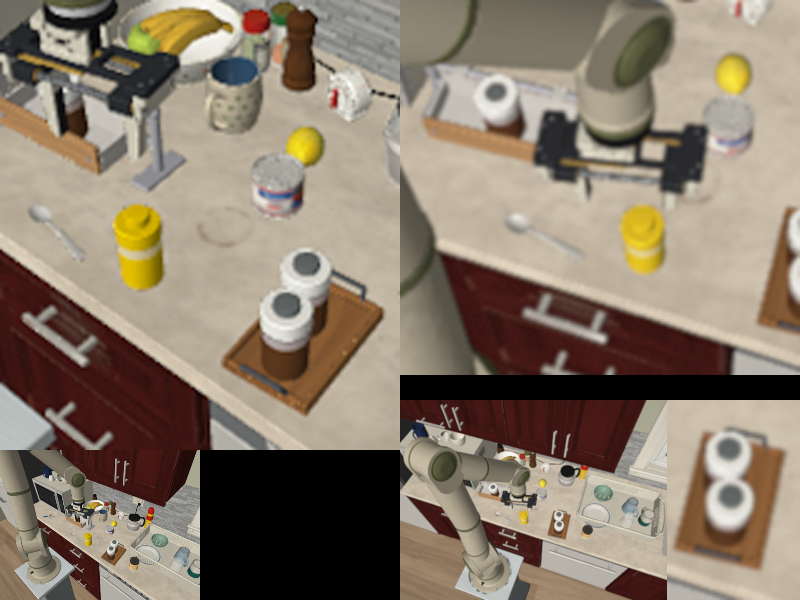

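The final picture shows both faulty canisters standing in the tray, the sound one in the hung basket with its button down, and the mug, tin and jar untouched.

```bash
python3 -c "
from workcell import bot
print(bot.finish_job())"
```

```text
the job is handed in; nothing more can be done
None
```

The job is handed in: the basket hangs by both hooks on the upper bar, the one sound canister stands in it with its button down, and the two faulty ones stand in the tray; judging gave no result back.

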